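# Load the shaker with the two tall sample jars

## Robot

A 6-joint arm with a two-finger parallel gripper is mounted at the origin on the work surface. World frame = base frame: x ahead of the robot, y to its left, z up, the work surface at z = 0. Lengths are in m, angles in degrees, forces in N, time in s.
With the tool pointing down it reaches from about 0.3 to 0.95 m from the base axis. Payload 3.1 kg.
Tool frame: the origin (TCP) lies at the very end of the fingers, on their centre line; the grasp point (between the pads) lies 19 mm behind it; z points along the fingers, y is the direction in which the jaws open and shut (so a half turn about z gives the same grasp; the last joint's range is limited). The gripper opens to 85 mm and grips with 20 to 120 N. Pads are 22 mm wide; open, the fingers measure 114 mm over their backs; the gripper's body (76 mm by 85 mm) begins 54 mm behind the grasp point. The pads swing forward as they close: fully open they stand 13 mm farther back than shut.
Start: joints at [-71.66, 17.653, 93.61, -0, 68.738, -3.994], TCP at [0.237, -0.578, 0.231] pointing down, gripper open.
Joint ranges: [-175.34, 175.34], [-45.06, 112.39], [2.9, 150.54], [-68.45, 248.45], [3.09, 151.38], [-168.51, 168.51]. Speed limits (degrees/s): [159.86, 159.86, 180, 180, 180, 180].

## Interface

Orientations are given as [roll, pitch, yaw] about the fixed x, y, z axes, in that order (R = Rz(yaw) Ry(pitch) Rx(roll)).
In Python, from cell import sensors, cams, r gives the robot as it stands.
- The arm moves only by the tool carry_out, never from a script. Its argument "deltas" is text: rows parted by semicolons, each of 5 numbers parted by spaces: the opening in per cent of the stroke, from 0 (shut) to 100 (fully open), then the shift along the tool's x, y, z in m, then the turn about the tool's z in rad. A call has exactly 8 rows; each row is the pose to reach, as a shift and turn from the pose commanded when the call began, along the tool's axes at that moment; what a row does not reach only later rows make up. A row lasts 1/12 s, in which the tool goes at most 41.7 mm and 7.16 degrees, less where a joint would pass 70% of its speed; a pose out of reach is approached as far as the arm can. A call with a gripper value outside its range is refused whole. The fingers move at their own pace and stop on an object; the grip force is fixed at half the most. Time passes only in rows, so rows that repeat a pose let the fingers close, or fill a call up. It gives the time, the measured TCP pose, the force and the opening at its end, in the units of the state.
- sensors.state(): the state, without advancing time (a new reading comes with each control period).
- cams.grab_frame(name): name is "scene" or "top" or "wrist"; returns the picture (420x560x3 uint8, red, green, blue); there is no depth.
- cams.camera_model(name): a dict with "camera_matrix" (3x3 intrinsics, pixels), "dist" ([k1, k2, p1, p2, k3] as OpenCV has them; the pictures are not rectified), "world_to_cam" (4x4, takes a point from world to camera coordinates). Camera axes: x right, y down, z forward; pixel columns grow to the right and rows downward; lengths in m; the calibration is good to about 2 mm. A picture is of the moment at which its call begins: read the wrist's pose just before it. camera_model takes no time and is no camera call; for the wrist camera it gives the pose at the moment of the call.
- r.sign_off(): hands the job in, once; it reports no verdict.
The state is a dict: "time": time; "q": joint angles; "qvel": joint speeds; "tau": joint torques, N m; "ee_pos": TCP position; "tcp_rot": TCP orientation; "contact_force": force on the tool from outside, world axes, zero at the start; "wrist_torque": the same for the moment, N m; "opening": opening from 0.0 (shut) to 1.0 (fully open).
Only numpy, scipy, OpenCV 4.12 (cv2) and the standard library are available. Lean on these libraries where they do the work, as an engineer would, in place of code of your own. Each camera call takes 0.05 s, during which the arm holds its last target. There are 200 camera calls.

## Task

The shaker is to be started with two more samples: put the two tall slim sample jars from the bench into the two empty steel cups on the shaker's deck, one jar in each cup, either way round. Lower each jar into its cup before letting go rather than dropping it in from above, and leave both standing upright on the cup floors. The squat jar and the small vial are not part of this run.

Things in the scene. Friction and masses are not known exactly. Their poses are not given: they have to be found in the camera images.
- jar_a: one of two identical tall slim sample jars: off-white plastic cylinder 40 mm in diameter, 90 mm tall, its top 18 mm a blue cap of the same diameter; 0.08 to 0.17 kg, loose, upright on the bench. Origin: centre of its underside; z up along its axis. Not wanted: a squat jar (62 mm across, 50 tall) and a small vial (24 across, 52 tall) of the same plastics
- jar_b: the other of the two identical tall slim sample jars, exactly as jar_a: 40 mm in diameter, 90 mm tall, blue cap. Origin: centre of its underside; z points up along its axis
- cup_left (a point): centre of the inner floor of the left (larger y) of two empty round steel cups fixed on the deck of the shaker, a low white machine fixed to the bench. Floor 83 mm above the bench; z up, x and y the shaker's own axes. Inside, the cup is 62 mm across up to 15 mm above this point, then flares to 78 mm at the rim, 30 mm above this point
- cup_right (a point): the same point of the right (smaller y) empty cup, of the same size, 124 mm from the left one centre to centre. A glass conical flask, 66 mm across, its top 112 mm above the cup floors, is fixed on the deck midway between the cups in the shaker's y and 120 mm further along its x
There are look-alikes about, which are no part of the job. What is shaped like the jar_a but pink or turquoise is not meant. What is shaped like the jar_b but pink is not meant.

How it is judged:
By the outcome, as a careful person would: the job done as asked, in the order asked, and still so for the second after the job is handed in, with the robot touching nothing.
It also fails if it takes over 59 s, if anything falls off the work surface, if the arm or the gripper's body presses on something with over 40 N, if the wrist force passes 120 N, or if a joint passes its speed limit or range.

## Working session

There is one attempt and no reset: what is moved stays moved. The work goes in short steps, Python scripts to look and compute and a tool call to move; the robot and the scene stay as the last step left them, time stands still between calls to the robot, and variables do not carry over. Pictures are saved under pics/ and viewed, about 8 in all and at most 12, crops included, and the job is handed in when it is done.

Besides the shell and the picture viewer there is one more tool, called after "Emit:" as a command line: name --argument value ..., lists and objects as JSON in quotes. carry_out: Moves the arm, as the interface text tells. Its arguments: {"type":"object","properties":{"deltas":{"type":"string"}},"required":["deltas"]}

```bash
mkdir -p pics; python3 - <<'E'
from cell import sensors,cams
import cv2,numpy as np
for n in ("scene","top"):
    cv2.imwrite(f"pics/{n}0.png",cv2.resize(cams.grab_frame(n)[:,:,::-1],(800,600),interpolation=cv2.INTER_CUBIC))
    m=cams.camera_model(n);print(n,np.round(m["camera_matrix"],1).tolist(),m["dist"],np.round(m["world_to_cam"],3).tolist())
s=sensors.state();print(s["time"],s["ee_pos"],s["tcp_rot"],s["opening"])
E
```

```text
scene [[439.6, 0.0, 279.8], [0.0, 439.6, 218.1], [0.0, 0.0, 1.0]] [-0.09142829  0.          0.          0.          0.        ] [[0.695, 0.719, 0.003, -0.283], [0.374, -0.359, -0.855, -0.132], [-0.613, 0.596, -0.519, 1.56], [0.0, 0.0, 0.0, 1.0]]
top [[428.7, 0.0, 286.4], [0.0, 428.7, 207.1], [0.0, 0.0, 1.0]] [-0.0271481  0.         0.         0.         0.       ] [[-0.0, -1.0, -0.01, -0.085], [-0.984, 0.002, -0.178, 0.505], [0.178, 0.009, -0.984, 0.932], [0.0, 0.0, 0.0, 1.0]]
0.1 [ 0.23722631 -0.57741707  0.2301627 ] [-1.79879891e+02 -7.11426319e-03  2.23338110e+01] 0.9968472211094344
```

View pics/top0.png

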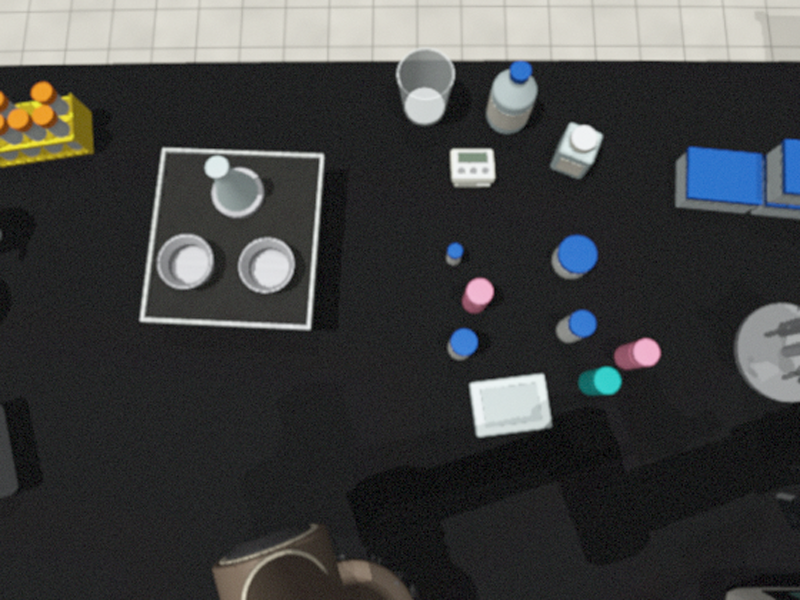

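View pics/scene0.png

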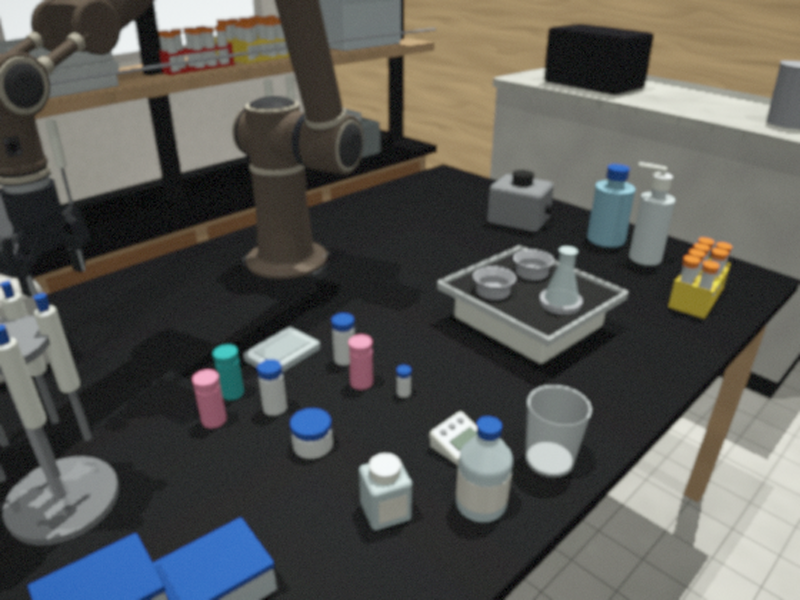

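Top view: the tall jars' blue caps are at about (463,342) and (582,324), with the pink jar at (479,292), the vial at (455,252) and the squat jar at (577,254). The cups are at (186,262) and (267,266), and the flask is above them at (237,190). I'll enlarge to read these more closely.

```bash
cat > h.py <<'E'
import cv2,numpy as np
from cell import sensors,cams
def ray(m,uv,z):
    """pixel (560x420) -> world point on plane z"""
    W=np.array(m["world_to_cam"]);R,t=W[:3,:3],W[:3,3]
    p=cv2.undistortPoints(np.array([[uv]],float),np.array(m["camera_matrix"]),np.array(m["dist"]))[0,0]
    d=R.T@np.r_[p,1];c=-R.T@t
    return c+d*(z-c[2])/d[2]
def proj(m,P):
    W=np.array(m["world_to_cam"])
    return cv2.projectPoints(np.array(P,float).reshape(-1,3),cv2.Rodrigues(W[:3,:3])[0],W[:3,3],np.array(m["camera_matrix"]),np.array(m["dist"]))[0][:,0]
def circ(c,r,z,n=40):
    a=np.linspace(0,2*np.pi,n);return np.c_[c[0]+r*np.cos(a),c[1]+r*np.sin(a),0*a+z]
def draw(im,m,P,s,off,col=(0,255,0)):
    cv2.polylines(im,[np.int32(((proj(m,P)-off+.5)*s)*16)],False,col,1,cv2.LINE_AA,4)
E
python3 - <<'E'
from h import *
m=cams.camera_model("top");f=cams.grab_frame("top")[:,:,::-1].copy();cv2.imwrite("pics/rawtop.png",f)
k=.7
J=[ray(m,(463*k,342*k),.09),ray(m,(582*k,324*k),.09)]
C=[ray(m,(186*k,262*k),.113),ray(m,(267*k,266*k),.113)]
print(np.round(J+C,4))
out=[]
for (x0,y0,w,h),L in (((290,150,180,150),'j'),((95,100,140,135),'c')):
    s=400/w;im=cv2.resize(f[y0:y0+h,x0:x0+w],None,fx=s,fy=s,interpolation=cv2.INTER_CUBIC);off=np.array([x0,y0])
    if L=='j':
        for j in J: draw(im,m,circ(j,.02,.09),s,off);draw(im,m,circ(j,.02,0.0),s,off,(0,255,255))
    else:
        for c in C: draw(im,m,circ(c,.039,.113),s,off);draw(im,m,circ(c,.031,.083),s,off,(0,255,255))
    out.append(cv2.copyMakeBorder(im,0,400-im.shape[0],0,0,cv2.BORDER_CONSTANT))
cv2.imwrite("pics/c1.png",np.hstack(out))
E
```

```text
[[ 0.4265 -0.1671  0.09  ]
 [ 0.4534 -0.3469  0.09  ]
 [ 0.5454  0.2501  0.113 ]
 [ 0.5388  0.1269  0.113 ]]
```

View pics/c1.png

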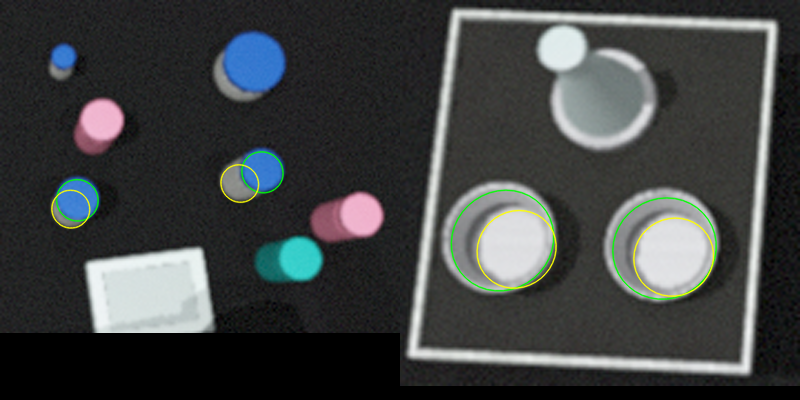

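The overlays fit. Jars are at about (0.4265,-0.167) and (0.4534,-0.347). Cups are at about (0.546,0.251) and (0.540,0.128). Now moving: sideways first, away from the pipette stand, then turning to yaw 0.

Emit:
carry_out --deltas "80 0.087 -0.213 0 0; 80 0.087 -0.213 0 0; 80 0.087 -0.213 0 0; 80 0.087 -0.213 0 0; 80 0.087 -0.213 0 0.2; 80 0.087 -0.213 0 0.39; 80 0.287 -0.131 0 0.39; 80 0.287 -0.131 0 0.39"

```text
time: 0.82
ee_pos: [0.3136, -0.3457, 0.2307]
tcp_rot: [-180.0, 0.1, -0.4]
contact_force: [0.3, -1.2, 0.2]
opening: 0.798
```

Emit:
carry_out --deltas "80 0.140 0.001 0 -0.006; 80 0.140 0.001 0 -0.006; 80 0.140 0.001 0 -0.006; 80 0.140 0.001 0 -0.006; 80 0.140 0.001 0.03 -0.006; 80 0.140 0.001 0.06 -0.006; 80 0.140 0.001 0.06 -0.006; 80 0.140 0.001 0.06 -0.006"

```text
time: 1.48
ee_pos: [0.4537, -0.3476, 0.1691]
tcp_rot: [-179.8, 0.3, 0.3]
contact_force: [0.2, 0.8, 0.6]
opening: 0.802
```

```bash
python3 - <<'E'
from h import *
s=sensors.state();m=cams.camera_model("wrist");f=cams.grab_frame("wrist")[:,:,::-1].copy()
print(s["time"],s["ee_pos"],s["tcp_rot"])
im=cv2.resize(f,None,fx=1.4,fy=1.4)
draw(im,m,circ((.4534,-.347),.02,.09),1.4,0);draw(im,m,circ((.4534,-.347),.02,0),1.4,0,(0,255,255))
cv2.imwrite("pics/w1.png",im)
E
```

```text
1.4833 [ 0.45365892 -0.34762225  0.16905901] [-179.76246593    0.2595348     0.34326913]
```

View pics/w1.png

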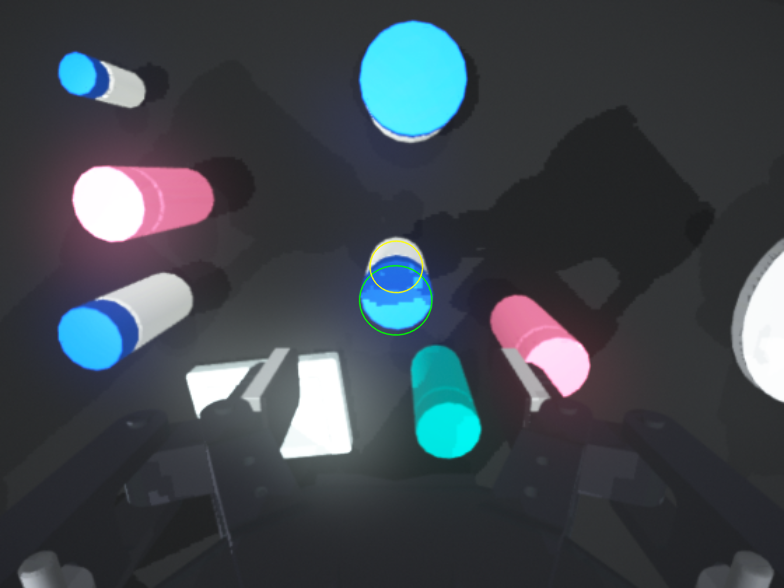

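The wrist view agrees: the cap is at (397,296) against a predicted (396,300), about 1–2 mm towards +x. The pink and turquoise look-alikes are clear of the fingers. Descending and gripping.

Emit:
carry_out --deltas "80 0.0015 0 0.03 0; 80 0.0015 0 0.06 0; 80 0.0015 0 0.09 0; 80 0.0015 0 0.11 0; 80 0.0015 0 0.122 0; 80 0.0015 0 0.122 0; 0 0.0015 0 0.122 0; 0 0.0015 0 0.122 0"

```text
time: 2.2
ee_pos: [0.4584, -0.3508, 0.0517]
tcp_rot: [179.8, -0.2, 0.3]
contact_force: [0.8, 0.2, 2.0]
opening: 0.528
```

Emit:
carry_out --deltas "0 0 0 0 0; 0 0 0 0 0; 0 0 0 0 0; 0 0 0 0 0; 0 0 0 -0.005 0; 0 0 0 -0.01 0; 0 0 0 -0.02 0; 0 0 0 -0.02 0"

```text
time: 2.87
ee_pos: [0.4579, -0.3502, 0.0715]
tcp_rot: [179.9, -0.1, 0.3]
contact_force: [-0.3, -1.0, -0.8]
opening: 0.454
```

Emit:
carry_out --deltas "0 0 0 -0.04 0; 0 0 0 -0.08 0; 0 0 0 -0.11 0; 0 0 0 -0.13 0; 0 0.01 -0.04 -0.13 0; 0 0.02 -0.08 -0.13 0; 0 0.03 -0.12 -0.13 0; 0 0.03 -0.12 -0.13 0"

```text
time: 3.53
ee_pos: [0.4866, -0.2224, 0.1993]
tcp_rot: [-179.7, 0.0, 0.6]
contact_force: [0.3, -0.5, -1.4]
opening: 0.453
```

Emit:
carry_out --deltas "0 0.005 -0.035 0 0; 0 0.01 -0.07 0 0; 0 0.015 -0.105 0 0; 0 0.02 -0.14 0 0; 0 0.025 -0.175 0 0; 0 0.03 -0.21 0 0; 0 0.035 -0.245 0 0; 0 0.04 -0.27 0 0"

```text
time: 4.2
ee_pos: [0.5242, 0.0438, 0.1995]
tcp_rot: [-180.0, -0.0, 0.4]
contact_force: [0.8, 0.1, -1.6]
opening: 0.452
```

```bash
python3 - <<'E'
from h import *
s=sensors.state();m=cams.camera_model("wrist");f=cams.grab_frame("wrist")[:,:,::-1].copy()
for i in range(3):
    t=cams.grab_frame("top")[:,:,::-1].copy();s2=sensors.state();print(s2["ee_pos"],s2["tcp_rot"],s2["opening"])
im=cv2.resize(f,(400,300));mt=cams.camera_model("top")
x0,y0=80,90;t=cv2.resize(t[y0:y0+150,x0:x0+200],None,fx=2,fy=2,interpolation=cv2.INTER_CUBIC)
for c in((.5465,.251),(.540,.128)):
    for im_,m_,sc,of in((im,m,400/560,0),(t,mt,2,np.array([x0,y0]))):
        draw(im_,m_,circ(c,.039,.113),sc,of);draw(im_,m_,circ(c,.031,.083),sc,of,(0,255,255))
cv2.imwrite("pics/w2.png",np.hstack([im,t]))
E
```

```text
[0.52490461 0.04461836 0.19952498] [-1.79918909e+02 -5.16307332e-02  6.01369074e-01] 0.45201740200476076
[0.52454146 0.04266135 0.19937998] [ 1.79983097e+02 -6.15045875e-03  5.50506869e-01] 0.4535456261853244
[0.52435671 0.04147816 0.19928611] [1.79957902e+02 1.52963027e-02 4.54884476e-01] 0.4532365907824831
```

View pics/w2.png

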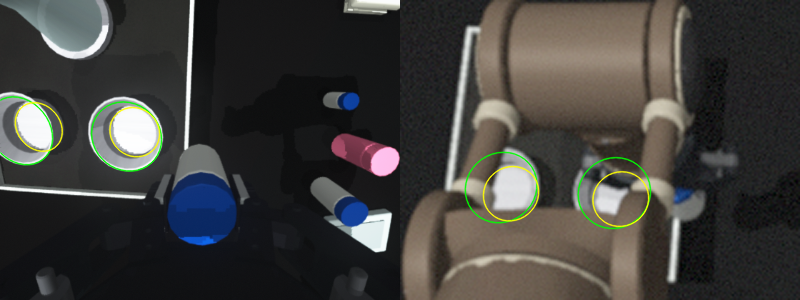

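The jar is held. In the wrist view the cup floor at (130,130) is about 4 px left of the predicted (134,131), so I'll aim for roughly (0.541,0.130). I'll position above it, then lower.

Emit:
carry_out --deltas "0 0.017 -0.03 0 0; 0 0.017 -0.06 0 0; 0 0.017 -0.088 0 0; 0 0.017 -0.088 0 0; 0 0.017 -0.088 0.01 0; 0 0.017 -0.088 0.02 0; 0 0.017 -0.088 0.02 0; 0 0.017 -0.088 0.02 0"

```text
time: 5.07
ee_pos: [0.5397, 0.1275, 0.1775]
tcp_rot: [179.9, 0.2, 0.2]
contact_force: [0.1, -0.1, 0.1]
opening: 0.456
```

```bash
python3 - <<'E'
from h import *
P=[]
for i in range(3):
    m=cams.camera_model("wrist");f=cams.grab_frame("wrist")[:,:,::-1].copy();t=cams.grab_frame("scene")[:,:,::-1].copy();s2=sensors.state();P.append(s2["ee_pos"])
print(np.mean(P,0),np.std(P,0))
im=cv2.resize(f,(400,300));mt=cams.camera_model("scene")
x0,y0=290,140;t=cv2.resize(t[y0:y0+120,x0:x0+160],None,fx=2.5,fy=2.5,interpolation=cv2.INTER_CUBIC)
for c in((.5475,.253),(.541,.130)):
    for im_,m_,sc,of in((im,m,400/560,0),(t,mt,2.5,np.array([x0,y0]))):
        draw(im_,m_,circ(c,.039,.113),sc,of);draw(im_,m_,circ(c,.031,.083),sc,of,(0,255,255))
p=np.mean(P,0);draw(t,mt,circ(p,.02,p[2]-.049),2.5,np.array([x0,y0]),(0,0,255))
cv2.imwrite("pics/w3.png",np.hstack([im,t]))
E
```

```text
[0.54120843 0.12859526 0.17944963] [0.0002277  0.00036215 0.00036837]
```

View pics/w3.png

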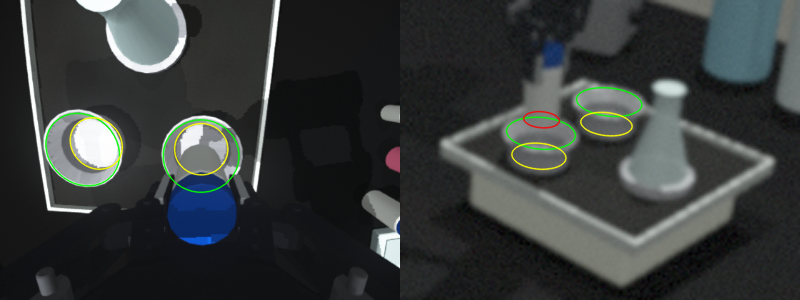

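Both views show the jar centred over the right cup; the cup model fits to within 2 px in the wrist view. Lowering.

Emit:
carry_out --deltas "0 0 0 0.01 0; 0 0 0 0.02 0; 0 0 0 0.03 0; 0 0 0 0.038 0; 0 0 0 0.041 0; 0 0 0 0.043 0; 0 0 0 0.044 0; 0 0 0 0.044 0"

```text
time: 6.03
ee_pos: [0.5412, 0.1294, 0.1354]
tcp_rot: [-180.0, -0.0, 0.3]
contact_force: [-0.3, -0.3, -0.7]
opening: 0.455
```

Not in contact yet, so in 1 mm steps from here.

Emit:
carry_out --deltas "0 0 0 0.0005 0; 0 0 0 0.001 0; 0 0 0 0.0015 0; 0 0 0 0.002 0; 0 0 0 0.0025 0; 0 0 0 0.003 0; 0 0 0 0.003 0; 0 0 0 0.003 0"

```text
time: 6.7
ee_pos: [0.5422, 0.1295, 0.1349]
tcp_rot: [-180.0, -0.1, 0.3]
contact_force: [-3.1, -0.6, 10.3]
opening: 0.452
```

Contact: about 10 N upwards. I'll ease off, release and retreat straight up.

Emit:
carry_out --deltas "0 0 0 -0.001 0; 0 0 0 -0.001 0; 60 0 0 -0.001 0; 80 0 0 -0.001 0; 80 0 0 -0.001 0; 80 0 0 -0.001 0; 80 0 0 -0.02 0; 80 0 0 -0.04 0"

```text
time: 7.37
ee_pos: [0.5391, 0.129, 0.1705]
tcp_rot: [180.0, 0.3, 0.3]
contact_force: [0.5, 1.4, 0.6]
opening: 0.8
```

Emit:
carry_out --deltas "80 0 0 -0.03 0; 80 0 0 -0.06 0; 80 0 0 -0.08 0; 80 0 0 -0.08 0; 80 -0.02 0.04 -0.08 0; 80 -0.04 0.08 -0.08 0; 80 -0.06 0.12 -0.08 0; 80 -0.06 0.12 -0.08 0"

```text
time: 8.03
ee_pos: [0.4781, 0.0053, 0.2504]
tcp_rot: [179.9, 0.3, 0.2]
contact_force: [0.5, 0.3, 0.2]
opening: 0.799
```

Emit:
carry_out --deltas "80 -0.01 0.035 0 0; 80 -0.02 0.07 0 0; 80 -0.03 0.105 0 0; 80 -0.04 0.14 0 0; 80 -0.051 0.172 0.02 0; 80 -0.051 0.172 0.05 0; 80 -0.051 0.172 0.08 0; 80 -0.051 0.172 0.08 0"

```text
time: 8.7
ee_pos: [0.4263, -0.1615, 0.1658]
tcp_rot: [-179.6, 0.7, 0.2]
contact_force: [-2.1, 0.5, -1.2]
opening: 0.801
```

```bash
python3 - <<'E'
from h import *
for i in range(2):
    s=sensors.state();m=cams.camera_model("wrist");f=cams.grab_frame("wrist")[:,:,::-1].copy();t=cams.grab_frame("scene")[:,:,::-1].copy();print(s["ee_pos"],s["tcp_rot"])
im=cv2.resize(f,(480,360));mt=cams.camera_model("scene");k=480/560
draw(im,m,circ((.4275,-.167),.02,.09),k,0);draw(im,m,circ((.4275,-.167),.02,0),k,0,(0,255,255))
x0,y0=290,120;t=cv2.resize(t[y0:y0+160,x0:x0+140],None,fx=2.25,fy=2.25,interpolation=cv2.INTER_CUBIC)
cv2.imwrite("pics/w4.png",np.hstack([im,t]))
E
```

```text
[ 0.42631321 -0.16148625  0.16581475] [-179.63864739    0.68986883    0.20849673]
[ 0.43040482 -0.1625654   0.17079591] [-179.87465374    0.22531719    0.32125429]
```

View pics/w4.png

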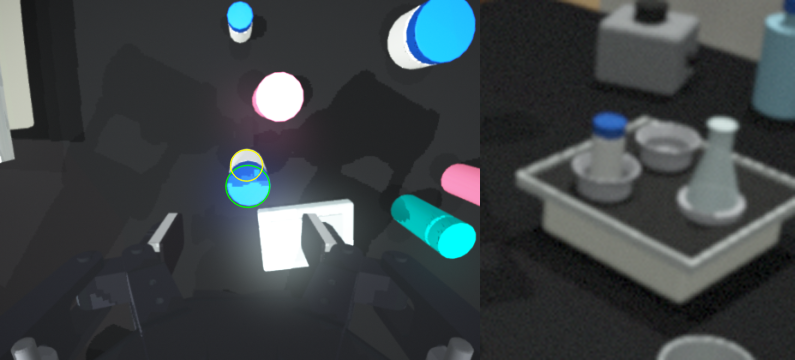

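The first jar stands upright in the right cup. The prediction matches the second jar (cap at (248,186)). Descending.

Emit:
carry_out --deltas "80 -0.0025 0.0042 0.03 0; 80 -0.0025 0.0042 0.06 0; 80 -0.0025 0.0042 0.09 0; 80 -0.0025 0.0042 0.11 0; 80 -0.0025 0.0042 0.122 0; 80 -0.0025 0.0042 0.122 0; 80 -0.0025 0.0042 0.122 0; 0 -0.0025 0.0042 0.122 0"

```text
time: 9.57
ee_pos: [0.4314, -0.1682, 0.0523]
tcp_rot: [179.9, -0.2, 0.4]
contact_force: [-0.6, 0.1, -0.9]
opening: 0.676
```

Emit:
carry_out --deltas "0 0 0 0 0; 0 0 0 0 0; 0 0 0 0 0; 0 0 0 0 0; 0 0 0 0 0; 0 0 0 -0.01 0; 0 0 0 -0.02 0; 0 0 0 -0.02 0"

```text
time: 10.23
ee_pos: [0.4309, -0.1684, 0.0728]
tcp_rot: [179.9, -0.2, 0.3]
contact_force: [1.0, 0.2, -0.3]
opening: 0.454
```

Emit:
carry_out --deltas "0 0 0 -0.04 0; 0 0 0 -0.08 0; 0 0 0 -0.12 0; 0 0 0 -0.15 0; 0 0 -0.03 -0.185 0; 0 0 -0.06 -0.185 0; 0 0 -0.1 -0.185 0; 0 0 -0.1 -0.185 0"

```text
time: 10.9
ee_pos: [0.4283, -0.062, 0.2564]
tcp_rot: [-179.8, -0.1, 0.6]
contact_force: [-1.2, -0.2, -1.3]
opening: 0.45
```

Emit:
carry_out --deltas "0 0 -0.04 0 0; 0 0 -0.08 0 0; 0 0 -0.12 0 0; 0 0 -0.16 0 0; 0 0 -0.2 0 0; 0 0 -0.24 0 0; 0 0.02 -0.28 0 0; 0 0.04 -0.29 0 0"

```text
time: 11.57
ee_pos: [0.4658, 0.2271, 0.2553]
tcp_rot: [-179.9, 0.0, 0.6]
contact_force: [0.6, -0.9, -0.3]
opening: 0.452
```

Emit:
carry_out --deltas "0 0.03 -0.02 0 0; 0 0.06 -0.025 0 0; 0 0.082 -0.025 0 0; 0 0.082 -0.025 0.02 0; 0 0.082 -0.025 0.05 0; 0 0.082 -0.025 0.07 0; 0 0.082 -0.025 0.07 0; 0 0.082 -0.025 0.07 0"

```text
time: 12.23
ee_pos: [0.5475, 0.2473, 0.1836]
tcp_rot: [179.9, 0.2, 0.3]
contact_force: [0.3, -0.4, -1.4]
opening: 0.452
```

```bash
python3 - <<'E'
from h import *
P=[]
for i in range(3):
    m=cams.camera_model("wrist");f=cams.grab_frame("wrist")[:,:,::-1].copy();t=cams.grab_frame("scene")[:,:,::-1].copy();s2=sensors.state();P.append(s2["ee_pos"])
p=np.mean(P,0);print(p,np.std(P,0))
im=cv2.resize(f,(400,300));mt=cams.camera_model("scene")
x0,y0=310,130;t=cv2.resize(t[y0:y0+120,x0:x0+160],None,fx=2.5,fy=2.5,interpolation=cv2.INTER_CUBIC)
c=(.5475,.253)
for im_,m_,sc,of in((im,m,400/560,0),(t,mt,2.5,np.array([x0,y0]))):
    draw(im_,m_,circ(c,.039,.113),sc,of);draw(im_,m_,circ(c,.031,.083),sc,of,(0,255,255))
draw(t,mt,circ(p,.02,p[2]-.052),2.5,np.array([x0,y0]),(0,0,255))
cv2.imwrite("pics/w5.png",np.hstack([im,t]))
E
```

```text
[0.55003738 0.24851143 0.18731614] [0.00018822 0.00013493 0.00035152]
```

View pics/w5.png

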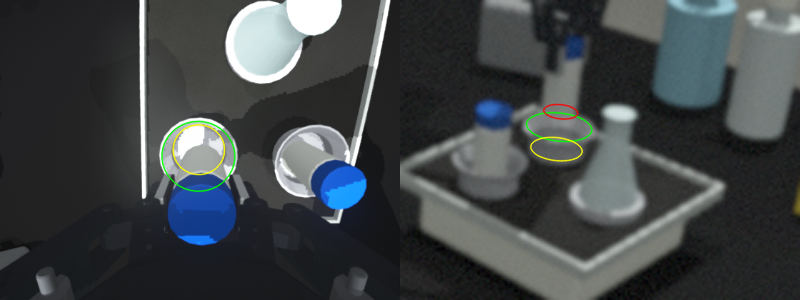

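The cup overlay fits. The jar is about 4 mm short in y, so I'll correct that while lowering.

Emit:
carry_out --deltas "0 0 -0.004 0 0; 0 0 -0.004 0.01 0; 0 0 -0.004 0.02 0; 0 0 -0.004 0.03 0; 0 0 -0.004 0.038 0; 0 0 -0.004 0.044 0; 0 0 -0.004 0.047 0; 0 0 -0.004 0.047 0"

```text
time: 13.2
ee_pos: [0.5479, 0.2518, 0.1367]
tcp_rot: [179.9, 0.1, 0.3]
contact_force: [-0.2, -0.1, -1.5]
opening: 0.451
```

Emit:
carry_out --deltas "0 0 0 0.0005 0; 0 0 0 0.001 0; 0 0 0 0.0015 0; 0 0 0 0.002 0; 0 0 0 0.0025 0; 0 0 0 0.003 0; 0 0 0 0.003 0; 0 0 0 0.003 0"

```text
time: 13.87
ee_pos: [0.5489, 0.2522, 0.1356]
tcp_rot: [-180.0, -0.0, 0.3]
contact_force: [-0.8, 0.4, -0.7]
opening: 0.454
```

Emit:
carry_out --deltas "0 0 0 0.0005 0; 0 0 0 0.001 0; 0 0 0 0.0015 0; 0 0 0 0.002 0; 0 0 0 0.002 0; 0 0 0 0.002 0; 0 0 0 0.002 0; 0 0 0 0.002 0"

```text
time: 14.53
ee_pos: [0.5492, 0.2523, 0.1356]
tcp_rot: [-180.0, -0.0, 0.3]
contact_force: [-3.3, -2.0, 8.5]
opening: 0.453
```

Emit:
carry_out --deltas "0 0 0 -0.001 0; 0 0 0 -0.001 0; 60 0 0 -0.001 0; 80 0 0 -0.001 0; 80 0 0 -0.001 0; 80 0 0 -0.001 0; 80 0 0 -0.02 0; 80 0 0 -0.04 0"

```text
time: 15.2
ee_pos: [0.547, 0.2514, 0.1713]
tcp_rot: [179.9, 0.3, 0.3]
contact_force: [1.0, -0.5, 0.5]
opening: 0.801
```

Emit:
carry_out --deltas "80 0 0 -0.03 0; 80 0 0 -0.06 0; 80 0 0 -0.09 0; 80 0 0 -0.1 0; 80 -0.04 0 -0.1 0; 80 -0.08 0 -0.1 0; 80 -0.12 0 -0.1 0; 80 -0.12 0 -0.1 0"

```text
time: 15.87
ee_pos: [0.42, 0.2499, 0.2697]
tcp_rot: [179.8, 0.7, 0.4]
contact_force: [-1.0, -1.0, -1.5]
opening: 0.805
```

```bash
python3 - <<'E'
from h import *
s=sensors.state();f=cams.grab_frame("wrist")[:,:,::-1].copy();t=cams.grab_frame("scene")[:,:,::-1].copy();print(s["time"],s["ee_pos"])
im=cv2.resize(f,(400,300))
x0,y0=290,120;t=cv2.resize(t[y0:y0+120,x0:x0+160],None,fx=2.5,fy=2.5,interpolation=cv2.INTER_CUBIC)
cv2.imwrite("pics/w6.png",np.hstack([im,t]))
E
```

```text
15.8667 [0.42001915 0.24985828 0.2696521 ]
```

View pics/w6.png

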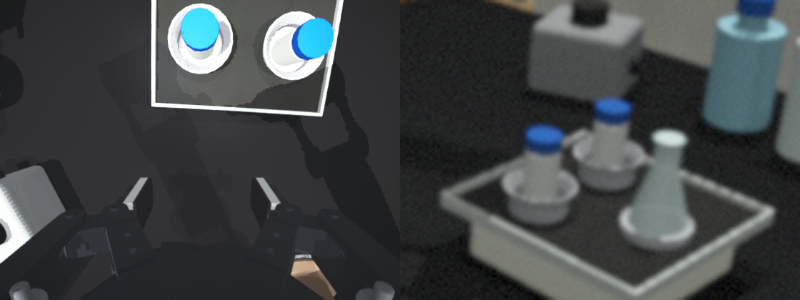

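Both jars stand upright in their cups, with caps at (544,138) and (612,111) in the scene crop, and the gripper is clear. Handing in.

```bash
python3 -c "
from cell import r
print(r.sign_off())"
```

```text
the job is handed in; nothing more can be done
None
```

Both tall jars are in the shaker cups: the one farther right on the bench went into the right cup, the other into the left. Each was lowered until it touched the cup floor (about 10 N and 8.5 N measured), then eased off by 1 mm and released.

The last wrist and scene pictures show both jars upright in their cups, with the gripper empty and clear of them. The job was handed in at about 16 s on the robot's clock. The squat jar, the vial and the look-alikes were never gripped, and no unexpected contact force showed up.

No check failed. The measured tool position differed from the commanded one by up to about 5 mm just after moves. I corrected the left-cup placement by 4 mm in y before lowering.

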